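Square a kiln slab in the marking jig

TASK

Push the white ceramic slab along the jig's board until its long edge lies flush against the far fence, then push the black sliding jaw from behind so that it drives the slab home against the end stop and stays there, touching the slab. Only push with the fingers: the slab stays flat on the board, never lifted, and the jar, bowl and brush standing around stay where they are. Finish with the robot clear of everything.

Things in the scene. Friction and masses are not known exactly. Their poses are not given: they have to be found in the camera images.
- jig: Squaring jig fixed to the table, place and yaw vary. Plywood board 12 mm thick, x -155 to 125, y -230 to 190 mm in its frame; origin on the table surface under the board, z up, x towards the far fence, y towards the end stop. Far fence: aluminium bar along y, y -220 to 180, inner face at x = 100 mm. End stop: aluminium bar along x, x -60 to 100, inner face at y = 160 mm
- corner (a point): The inner corner of the jig, on the board's top, where the far fence and end stop meet: x = 100, y = 160, z = 12 mm in the jig's frame. Both bars stand 15 mm above the board and are 16 mm thick
- slab: Loose white ceramic slab, 90 (x) by 120 (y) by 15 (z) mm, about 0.4 kg, flat on the board between the jaw and the end stop, turned up to 20 degrees in the jig. Origin at the centre of its underside, its x and y roughly along the jig's. At home its centre is at x = 55, y = 100 mm in the jig's frame, parallel to the jig
- jaw (a joint): Travel of the black sliding jaw along the jig's +y, in m, 0 to 0.215. It is captive on the board, has about 3 N of friction and stays where it is left. It reads 0.200 when touching the slab at home. The jaw is a block 66 (x) by 24 (y) mm, top 35 mm above the board, centred on x = 55 mm in the jig's frame
- jaw_face (a point): Point on the middle of the jaw's pushing face (the one towards the slab and the end stop, +y), 8 mm above the board. In the jig's frame it is at x = 55 mm, y = -160 mm + jaw travel; the jaw's rear face, to push on, is 24 mm behind it (-y)
- jar: Bystander: amber glass jar with white lid, 60 mm in diameter, 85 mm tall, standing on the table beyond the far fence; origin at the centre of its underside. Leave alone
- bowl: Bystander: small terracotta bowl, 84 mm in diameter, 40 mm tall, standing on the table beyond the far fence; origin at the centre of its underside. Leave alone
- brush: Bystander: brush lying on the table to the left (+y) of the jig, handle towards the robot; origin under its middle. Leave alone
Mind the look-alikes: they are no part of the job. Leave any blue or orange look-alike of the slab alone.

How it is judged:
By the outcome, as a careful person would: the job done as asked, in the order asked, and still so for the second after the job is handed in, with the robot touching nothing.
It also fails if it takes over 48 s, if anything falls off the work surface, if the arm or the gripper's body presses on something with over 40 N, if the wrist force passes 120 N, or if a joint passes its speed limit or range.

ROBOT

A 7-joint arm with a two-finger parallel gripper is mounted at the origin on the work surface. World frame = base frame: x ahead of the robot, y to its left, z up, the work surface at z = 0. Lengths are in m, angles in rad, forces in N, time in s.
With the tool pointing down it reaches from about 0.4 to 0.85 m from the base axis. Payload 10.4 kg.
Tool frame: the origin (TCP) lies at the very end of the fingers, on their centre line; the grasp point (between the pads) lies 19 mm behind it (manip.grip_depth is the distance from the TCP to the grasp point, in m); z points along the fingers, x is the direction in which the jaws open and shut, and the axes are right-handed (so a half turn about z gives the same grasp; the last joint's range is limited). The gripper opens to 85 mm and grips with 20 to 120 N. Pads are 22 mm wide; open, the fingers measure 114 mm over their backs; the gripper's body (76 mm by 85 mm) begins 54 mm behind the grasp point. The pads swing forward as they close: fully open they stand 13 mm farther back than shut.
Start: joints at [1.127, 0.332, -0.065, 1.46, 0.022, 1.35, -0.088], TCP at [0.255, -0.57, 0.231] pointing down, gripper open.
Joint ranges: [-2.6, 2.6], [-0.5, 2.12], [-1.47, 1.34], [0.16, 2.42], [-1.27, 4.41], [0.06, 2.06], [-2.6, 2.6]. Speed limits (rad/s): [2.22, 2.22, 2.79, 2.79, 3.14, 3.14, 3.14].

INTERFACE

Orientations are given as a unit quaternion [x, y, z, w].
In Python, from workcell import manip, cams gives the robot as it stands. The module is installed in compiled form; this text tells all that it offers.
- The arm moves only by the tool move_arm, never from a script. Its arguments are lists of equal length, an entry for each row: "claw": the opening, from 0 (shut) to 1 (fully open); "dp": the shift along the tool's x, y, z as a fraction of full scale, a list of three; "turn": the turn, a rotation vector about the tool's x, y, z as a fraction of full scale, a list of three. A call has 1 to 8 rows; each row shifts and turns the commanded pose from where the row before left it, along the tool's axes as they then stand; what a row does not reach is not made up. Full scale, the value 1, is 200 mm for a shift and 45 degrees for a turn. A row lasts 1/12 s, in which the tool goes at most 41.7 mm and 7.16 degrees, less where a joint would pass 70% of its speed; a pose out of reach is approached as far as the arm can. A call with a number of a shift or a turn outside -1 to 1 is refused whole. A call with a gripper value outside its range is refused whole. The fingers move at their own pace and stop on an object; "grip_force" is the grip in N (left out, the last holds). Time passes only in rows, so rows that do not move let the fingers close. It gives the time, the measured TCP pose, the force and the opening at its end, in the units of the state.
- manip.get_obs(): the state, without advancing time (a new reading comes with each control period).
- cams.camera(name): name is "scene" or "top" or "wrist"; returns the picture (400x640x3 uint8, red, green, blue); there is no depth.
- cams.camera_info(name): a dict with "fx", "fy", "cx", "cy" (pixels), "pose" (4x4, takes a point from camera to world coordinates); the wrist camera has in their place "tool_from_camera" (4x4, takes a point from camera to tool coordinates, whose origin is the TCP and whose axes are the tool frame's). Camera axes: x right, y down, z forward; pixel columns grow to the right and rows downward; lengths in m; the calibration is good to about 2 mm. The wrist camera is an equidistant fisheye: a pixel r from the principal point sees the ray r / f radians off the axis. A picture is of the moment at which its call begins: read the wrist's pose just before it. camera_info takes no time and is no camera call.
- manip.hand_in(): hands the job in, once; it reports no verdict.
The state is a dict: "clock": time; "joint_pos": joint angles; "joint_velocities": joint speeds; "tau": joint torques, N m; "position": TCP position; "ee_rot": TCP orientation; "ft_force": force on the tool from outside, world axes, zero at the start; "torque": the same for the moment, N m; "grip_width": opening from 0.0 (shut) to 1.0 (fully open).
Only numpy, scipy, OpenCV 4.12 (cv2) and the standard library are available. Lean on these libraries where they do the work, as an engineer would, in place of code of your own. Each camera call takes 0.05 s, during which the arm holds its last target.

## Working session

There is one attempt and no reset: what is moved stays moved. The work goes in short steps, Python scripts to look and compute and a tool call to move; the robot and the scene stay as the last step left them, time stands still between calls to the robot, and variables do not carry over. Pictures are saved under pics/ and viewed, and the job is handed in when it is done.

Besides the shell and the picture viewer there is one more tool, called by a JSON object that holds its "op" and its "data", one argument or row to a line. move_arm: Moves the arm, as the interface text tells. Shift numbers are shares of 200 mm and turn numbers shares of 45 degrees, none past 1 either way. Its arguments: {"type":"object","properties":{"claw":{"type":"array","items":{"type":"number"}},"dp":{"type":"array","items":{"type":"array","items":{"type":"number"}}},"turn":{"type":"array","items":{"type":"array","items":{"type":"number"}}},"grip_force":{"type":"number"}},"required":["claw","dp","turn"]}

```bash
mkdir -p pics; python3 - <<'E'
from workcell import manip, cams
import cv2
for n in ["scene","top"]:
    im=cams.camera(n); cv2.imwrite(f"pics/{n}0.png",im[:,:,::-1])
    i=cams.camera_info(n); print(n,{k:(v.round(4).tolist() if hasattr(v,'round') and hasattr(v,'tolist') else v) for k,v in i.items()})
print(cams.camera_info("wrist"))
print(manip.get_obs())
E
```

```text
scene {'fx': 406.621800418179, 'fy': 406.621800418179, 'cx': 324.4383284547212, 'cy': 200.61324748575868, 'pose': [[0.4112, 0.6335, -0.6554, 1.2377], [0.9115, -0.2865, 0.295, -0.2205], [-0.0009, -0.7188, -0.6952, 0.779], [0.0, 0.0, 0.0, 1.0]]}
top {'fx': 520.6037846555175, 'fy': 520.6037846555175, 'cx': 323.52614776921934, 'cy': 198.68540988290104, 'pose': [[0.0195, -0.9948, 0.0995, 0.4008], [-0.9998, -0.02, -0.0037, 0.081], [0.0057, -0.0994, -0.995, 1.4455], [0.0, 0.0, 0.0, 1.0]]}
{'fx': 309.70691628693146, 'fy': 309.70691628693146, 'cx': 319.82609351988594, 'cy': 200.51814455130534, 'tool_from_camera': array([[ 9.99998164e-01, -1.74446542e-03, -7.93456454e-04,
         1.72630148e-04],
       [ 1.90763381e-03,  9.45721094e-01,  3.24973805e-01,
        -8.46552586e-02],
       [ 1.83482940e-04, -3.24974722e-01,  9.45722685e-01,
        -1.43020156e-01],
       [ 0.00000000e+00,  0.00000000e+00,  0.00000000e+00,
         1.00000000e+00]])}
{'clock': 0.1, 'joint_pos': array([ 1.12739738,  0.33279474, -0.06466903,  1.46084732,  0.02159153,
        1.3499026 , -0.08848392]), 'joint_velocities': array([ 0.00173159, -0.00207355, -0.00125666, -0.0010644 , -0.00124749,
       -0.00075739,  0.0010807 ]), 'tau': array([ 1.30395063e-03, -6.26751208e+01,  4.90630791e-02, -3.92430675e+01,
        1.62847579e-02,  6.93488983e-03, -1.35924020e-04]), 'position': array([ 0.2551535 , -0.57018135,  0.23060889]), 'ee_rot': array([ 8.39193924e-01, -5.43831924e-01, -5.42920875e-04, -3.16818636e-04]), 'ft_force': array([-0.80636881, -0.46808504,  0.01347469]), 'torque': array([ 0.011059  , -0.01697328,  0.047505  ]), 'grip_width': 1.0016880518886628}
```

View pics/scene0.png

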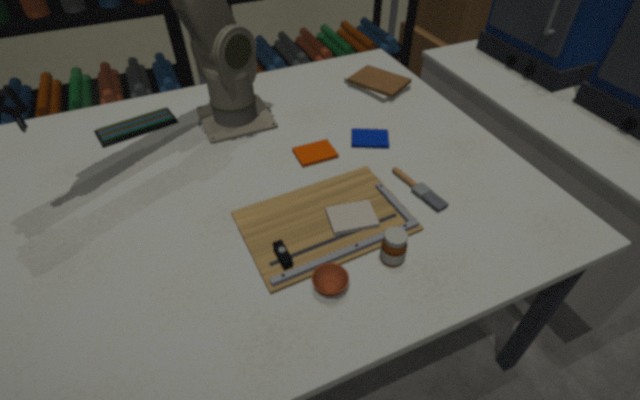

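View pics/top0.png

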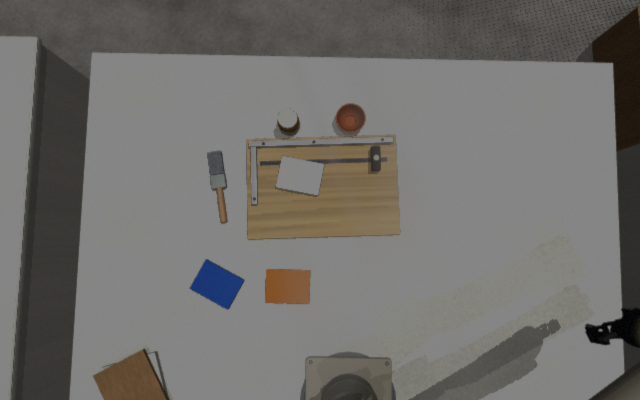

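The top view shows the board at about (247–399, 136–239), the fence along the top edge, and the stop at left (254, 145–204). The slab is at (300, 176) and slightly turned. The jaw is at (375, 158), and the jar and bowl are beyond the fence. Next I'll measure these.

```bash
cat > h.py <<'E'
import numpy as np, cv2
from workcell import manip, cams
from scipy.spatial.transform import Rotation as R
def ray(name,uv,z):
    i=cams.camera_info(name);P=np.array(i['pose'])
    uv=np.atleast_2d(uv).astype(float)
    d=np.c_[(uv[:,0]-i['cx'])/i['fx'],(uv[:,1]-i['cy'])/i['fy'],np.ones(len(uv))]@P[:3,:3].T
    o=P[:3,3]; return o+d*((z-o[2])/d[:,2])[:,None]
def proj(name,p):
    i=cams.camera_info(name);P=np.array(i['pose'])
    c=(np.atleast_2d(p)-P[:3,3])@P[:3,:3]
    return np.c_[i['fx']*c[:,0]/c[:,2]+i['cx'],i['fy']*c[:,1]/c[:,2]+i['cy']]
def shot(name,fn):
    im=cams.camera(name)[:,:,::-1].copy(); cv2.imwrite('pics/'+fn,im); return im
def quad(mask):
    cs,_=cv2.findContours(mask,cv2.RETR_EXTERNAL,cv2.CHAIN_APPROX_NONE)
    c=max(cs,key=cv2.contourArea); return c,cv2.minAreaRect(c)
E
python3 - <<'E'
from h import *
im=cv2.imread('pics/top0.png'); hsv=cv2.cvtColor(im,cv2.COLOR_BGR2HSV)
for p in [(330,215),(300,176),(500,150),(254,180),(330,142),(375,150),(375,170),(320,161)]: print(p,hsv[p[1],p[0]])
big=cv2.resize(im[120:250,200:420],None,fx=3.6,fy=3.6,interpolation=cv2.INTER_CUBIC); cv2.imwrite('pics/top0c.png',cv2.convertScaleAbs(big,alpha=1.3))
wood=cv2.inRange(hsv,(8,60,60),(28,255,255)); wood[:,:240]=0; wood[:125]=0;wood[245:]=0;wood[:,410:]=0
c,r=quad(wood);print('wood',r)
W=ray('top',cv2.boxPoints(r),0.012);print(W.round(4)); print(np.linalg.norm(W-np.roll(W,1,0),axis=1))
E
```

```text
(330, 215) [ 18 100 125]
(300, 176) [  0   0 133]
(500, 150) [150   2 134]
(254, 180) [120   4 127]
(330, 142) [150   2 125]
(375, 150) [12 23 56]
(375, 170) [16 53 53]
(320, 161) [114  22  59]
wood ((321.9184265136719, 186.51087951660156), (100.04460144042969, 151.42681884765625), 88.12212371826172)
[[ 0.7074  0.2996  0.012 ]
 [ 0.7304 -0.1239  0.012 ]
 [ 0.4506 -0.1345  0.012 ]
 [ 0.4289  0.2809  0.012 ]]
[0.27919704 0.424079   0.27993957 0.41601716]
```

View pics/top0c.png

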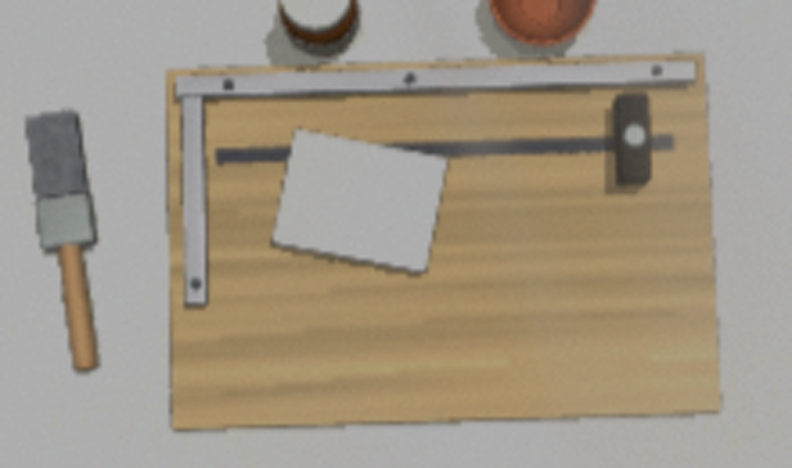

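The crop shows the board's four edges clear, the slab turned about 10°, and its far-right corner nearest the groove at crop (446,158). I'll fit lines to the edges.

```bash
cat >> h.py <<'E'
def slabmask(im,poly):
    hsv=cv2.cvtColor(im,cv2.COLOR_BGR2HSV); m=cv2.inRange(hsv,(0,0,95),(180,30,255))
    k=np.zeros_like(m); cv2.fillPoly(k,[np.int32(poly)],255); return m&k
def fitbox(c,r):
    # refine rect edges by line fits, corners by intersection
    b=cv2.boxPoints(r); pts=c[:,0,:].astype(float); L=[]
    for a,d in zip(b,np.roll(b,-1,0)):
        t=(d-a)/np.linalg.norm(d-a); n=np.array([-t[1],t[0]]); s=(pts-a)@t; e=abs((pts-a)@n); l=np.linalg.norm(d-a)
        q=pts[(e<4)&(s>.12*l)&(s<.88*l)]
        v=cv2.fitLine(q.astype(np.float32),cv2.DIST_HUBER,0,.01,.01).ravel(); L.append(v)
    out=[]
    for i in range(4):
        p,q=L[i-1],L[i]; A=np.array([[p[0],-q[0]],[p[1],-q[1]]],float); k=np.linalg.solve(A,q[2:]-p[2:]); out.append(p[2:]+k[0]*p[:2])
    return np.array(out)
E
python3 - <<'E'
from h import *
im=cv2.imread('pics/top0.png'); hsv=cv2.cvtColor(im,cv2.COLOR_BGR2HSV)
wood=cv2.inRange(hsv,(8,60,60),(28,255,255)); wood[:,:240]=0; wood[:136]=0;wood[245:]=0;wood[:,410:]=0
c,r=quad(wood); bx=fitbox(c,r); print(bx.round(1))
W=ray('top',bx,0.012);print(W.round(4)); print(np.linalg.norm(W-np.roll(W,1,0),axis=1).round(4))
m=slabmask(im,[(262,152),(340,152),(340,230),(262,230)])
c,r=quad(m); sb=fitbox(c,r); print(r,sb.round(1)); S=ray('top',sb,0.027); print(S.round(4),np.linalg.norm(S-np.roll(S,1,0),axis=1).round(4), S.mean(0))
E
```

```text
[[247.  139.4]
 [394.3 135.1]
 [399.  233.3]
 [247.  238.6]]
[[ 0.7064  0.2929  0.012 ]
 [ 0.7272 -0.1193  0.012 ]
 [ 0.4527 -0.1338  0.012 ]
 [ 0.4298  0.2834  0.012 ]]
[0.2767 0.4127 0.2749 0.4178]
((299.5679016113281, 175.13772583007812), (43.06208801269531, 32.12763595581055), 10.61965560913086) [[276.  186.6]
 [281.8 156.1]
 [323.2 163.7]
 [317.2 194.3]]
[[0.5734 0.2066 0.027 ]
 [0.6584 0.1932 0.027 ]
 [0.6395 0.0785 0.027 ]
 [0.5544 0.0933 0.027 ]] [0.1149 0.086  0.1162 0.0864] [0.60642377 0.14289578 0.027     ]
```

```bash
python3 - <<'E'
from h import *
im=cv2.imread('pics/top0.png'); hsv=cv2.cvtColor(im,cv2.COLOR_BGR2HSV).astype(int)
f=lambda p:(np.array(p,float)+.5)/3.6-.5+[200,120]
W=ray('top',f([(167,70),(704,53),(720,411),(173,430)]),0.012)
J=np.array([[125,190],[125,-230],[-155,-230],[-155,190]])/1e3
def kab(J,W):
    a,b=J.mean(0),W.mean(0); H=(J-a).T@(W-b); th=np.arctan2(H[0,1]-H[1,0],H[0,0]+H[1,1]); c,s=np.cos(th),np.sin(th); Rm=np.array([[c,-s],[s,c]]); return th,Rm,b-Rm@a
th,Rm,t=kab(J,W[:,:2]); print(np.degrees(th),t,((W[:,:2]-t)@Rm*1e3).round(1))
toJ=lambda w:((w[:,:2]-t)@Rm*1e3).round(1)
# refined: board->bg edges by saturation per scan
sat=hsv[:,:,1].astype(float)
print('fence',toJ(ray('top',f([(207,97),(450,89),(695,79)]),.027)))
print('stop',toJ(ray('top',f([(203,110),(205,200),(207,303)]),.027)))
S=[(276,186.6),(281.8,156.1),(323.2,163.7),(317.2,194.3)]; c=np.mean(S,0)
print('slab',toJ(ray('top',S,.027)),toJ(ray('top',[c],.027)))
print('jaw top', toJ(ray('top',f([(616,93),(648,94),(651,183),(618,184)]),.047)))
# scene view checks
im2=cv2.imread('pics/scene0.png'); big=cv2.resize(im2[160:300,220:450],None,fx=3.4,fy=3.4,interpolation=cv2.INTER_CUBIC); 
def Wd(x,y,z): return np.r_[Rm@[x/1e3,y/1e3]+t,z/1e3]
pp=[Wd(*p) for p in [(125,190,12),(125,-230,12),(-155,-230,12),(-155,190,12),(100,160,12),(100,160,27),(100,-220,27),(-60,160,27)]]
uv=proj('scene',np.array(pp))
for u in uv: cv2.circle(big,tuple(np.int32(((u-[220,160])+.5)*3.4-.5)),4,(0,0,255),1)
cv2.imwrite('pics/sc0c.png',cv2.convertScaleAbs(big,alpha=1.4))
np.savez('jig.npz',th=th,Rm=Rm,t=t)
E
```

```text
3.014750953530123 [0.59306085 0.10068399] [[ 124.3  188.6]
 [ 124.5 -229.3]
 [-154.  -228.5]
 [-154.7  189.2]]
fence [[  98.9  156.3]
 [  99.2  -30.4]
 [ 101.  -219.1]]
stop [[ 88.9 159.6]
 [ 19.2 159.4]
 [-59.8 159.5]]
slab [[-14.1 106.9]
 [ 70.1  88.9]
 [ 45.2 -24.6]
 [-39.   -5.4]] [[15.4 41.4]]
jaw top [[  88.  -155.8]
 [  86.5 -180. ]
 [  18.3 -179.3]
 [  18.3 -154.3]]
```

View pics/sc0c.png

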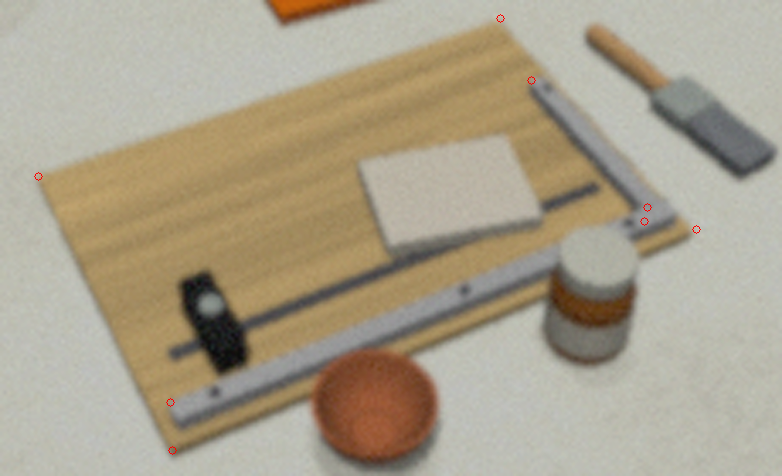

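The jig is at (0.593, 0.101) with yaw 3.0°. Both views agree to about 2 mm, and the bars project where they should. The slab centre is at jig (15, 41), turned −12.4°, and the jaw travel is about 4 mm.

The plan is to half-open the fingers and use them as a squared two-point pusher along jig +x. I'll write a small row calculator next.

```bash
cat >> h.py <<'E'
_j=np.load('jig.npz'); TH=float(_j['th']); RM=_j['Rm']; T=_j['t']
def toJ(p): p=np.asarray(p); return np.r_[(p[:2]-T)@RM, p[2]]*1e3
def toW(x,y,z): return np.r_[RM@[x/1e3,y/1e3]+T, z/1e3]
def state():
    o=manip.get_obs(); Rt=R.from_quat(o['ee_rot']); x=Rt.as_matrix()[:,0]
    print('t',round(o['clock'],2),'J mm',toJ(o['position']).round(1),'toolx az-jig',round(np.degrees(np.arctan2(x[1],x[0])-TH),2),'tilt',np.degrees(Rt.as_matrix()[:2,2]).round(2),'F(jig)',(RM.T@o['ft_force'][:2]).round(1),o['ft_force'][2].round(1),'g',round(o['grip_width'],2))
    return o,Rt
def plan(goal,azj,n):
    """rows: straight line to jig goal(mm), tool x at azimuth azj deg in the jig, in n rows"""
    o,Rt=state(); p=o['position'].copy(); g=toW(*goal); a=TH+np.radians(azj)
    Rg=R.from_matrix(np.array([[np.cos(a),np.sin(a),0],[np.sin(a),-np.cos(a),0],[0,0,-1]]))
    rv=(Rt.inv()*Rg).as_rotvec()
    print('turn total deg',np.degrees(rv).round(1))
    D=[];U=[]
    for k in range(n):
        d=Rt.inv().apply((g-p)/(n-k))/.2; d=d.round(3)
        u=((Rt.inv()*Rg).as_rotvec()/(n-k)/np.radians(45)).round(3)
        D.append(d.tolist());U.append(u.tolist()); p=p+Rt.apply(d*.2); Rt=Rt*R.from_rotvec(u*np.radians(45))
    for k in range(0,n,8): print('dp',D[k:k+8]);print('turn',U[k:k+8])
E
python3 -c "
from h import *
plan((-85,40,120),90,24)"
```

```text
t 0.1 J mm [-372.7 -652.2  230.6] toolx az-jig -68.9 tilt [-0.03  0.06] F(jig) [-0.8 -0.4] 0.0 g 1.0
turn total deg [-1.000e-01  0.000e+00 -1.589e+02]
dp [[-0.113, -0.108, 0.023], [-0.1, -0.12, 0.023], [-0.085, -0.131, 0.023], [-0.07, -0.14, 0.023], [-0.053, -0.147, 0.023], [-0.036, -0.152, 0.023], [-0.018, -0.155, 0.023], [-0.0, -0.156, 0.023]]
turn [[-0.0, 0.0, -0.147], [-0.0, 0.0, -0.147], [-0.0, 0.0, -0.147], [-0.0, 0.0, -0.147], [-0.0, -0.0, -0.147], [-0.0, -0.0, -0.147], [-0.0, -0.0, -0.147], [-0.0, -0.0, -0.147]]
dp [[0.018, -0.155, 0.023], [0.036, -0.152, 0.023], [0.053, -0.147, 0.023], [0.069, -0.14, 0.023], [0.085, -0.131, 0.023], [0.1, -0.12, 0.023], [0.113, -0.108, 0.023], [0.124, -0.094, 0.023]]
turn [[-0.0, -0.0, -0.147], [-0.0, -0.0, -0.147], [-0.0, -0.0, -0.147], [-0.0, -0.0, -0.147], [-0.0, -0.0, -0.147], [-0.0, -0.0, -0.147], [-0.0, -0.0, -0.147], [-0.0, -0.0, -0.147]]
dp [[0.135, -0.079, 0.024], [0.143, -0.063, 0.023], [0.149, -0.046, 0.024], [0.153, -0.029, 0.023], [0.156, -0.011, 0.024], [0.156, 0.007, 0.023], [0.154, 0.025, 0.024], [0.15, 0.043, 0.023]]
turn [[-0.0, -0.0, -0.147], [-0.0, -0.0, -0.147], [-0.0, -0.0, -0.148], [-0.0, -0.0, -0.147], [-0.0, -0.0, -0.148], [-0.0, -0.0, -0.147], [-0.0, -0.001, -0.148], [-0.001, -0.0, -0.147]]
```

{"op": "move_arm", "data": {
  "claw": [0.5, 0.5, 0.5, 0.5, 0.5, 0.5, 0.5, 0.5],
  "dp": [
    [-0.11, -0.11, 0.02],
    [-0.1, -0.12, 0.02],
    [-0.085, -0.13, 0.02],
    [-0.07, -0.14, 0.02],
    [-0.055, -0.145, 0.02],
    [-0.035, -0.15, 0.02],
    [-0.02, -0.155, 0.02],
    [0, -0.155, 0.02]
  ],
  "turn": [
    [0, 0, -0.147],
    [0, 0, -0.147],
    [0, 0, -0.147],
    [0, 0, -0.147],
    [0, 0, -0.147],
    [0, 0, -0.147],
    [0, 0, -0.147],
    [0, 0, -0.147]
  ]
}}

```text
clock: 0.77
position: [0.3384, -0.3344, 0.1989]
ee_rot: [0.994, -0.11, -0.0, -0.0]
ft_force: [1.6, 0.9, 0.7]
grip_width: 0.501
```

{"op": "move_arm", "data": {
  "claw": [0.5, 0.5, 0.5, 0.5, 0.5, 0.5, 0.5, 0.5],
  "dp": [
    [0.02, -0.155, 0.02],
    [0.035, -0.15, 0.02],
    [0.055, -0.145, 0.02],
    [0.07, -0.14, 0.02],
    [0.085, -0.13, 0.02],
    [0.1, -0.12, 0.02],
    [0.11, -0.11, 0.02],
    [0.125, -0.095, 0.02]
  ],
  "turn": [
    [0, 0, -0.147],
    [0, 0, -0.147],
    [0, 0, -0.147],
    [0, 0, -0.147],
    [0, 0, -0.147],
    [0, 0, -0.147],
    [0, 0, -0.147],
    [0, 0, -0.147]
  ]
}}

```text
clock: 1.43
position: [0.4221, -0.0998, 0.167]
ee_rot: [0.939, 0.344, -0.0, 0.0]
ft_force: [1.1, -0.4, 0.1]
grip_width: 0.497
```

```bash
python3 -c "
from h import *
plan((-85,40,120),90,9)"
```

```text
t 1.43 J mm [-181.3 -191.3  167. ] toolx az-jig 37.25 tilt [-0.01 -0.02] F(jig) [ 1.  -0.4] 0.1 g 0.5
turn total deg [ -0.    0.  -52.7]
dp [[0.12, -0.07, 0.026], [0.127, -0.057, 0.026], [0.132, -0.044, 0.026], [0.136, -0.03, 0.026], [0.138, -0.016, 0.026], [0.139, -0.002, 0.026], [0.139, 0.012, 0.026], [0.137, 0.026, 0.026]]
turn [[-0.0, 0.0, -0.13], [-0.0, 0.0, -0.13], [-0.0, 0.0, -0.13], [-0.0, 0.0, -0.13], [-0.0, 0.0, -0.13], [-0.0, 0.0, -0.131], [-0.0, 0.0, -0.13], [-0.0, 0.0, -0.131]]
dp [[0.133, 0.04, 0.027]]
turn [[-0.0, 0.0, -0.13]]
```

{"op": "move_arm", "data": {
  "claw": [0.5, 0.5, 0.5, 0.5, 0.5, 0.5, 0.5, 0.5],
  "dp": [
    [0.12, -0.07, 0.026],
    [0.127, -0.057, 0.026],
    [0.132, -0.044, 0.026],
    [0.136, -0.03, 0.026],
    [0.138, -0.016, 0.026],
    [0.139, -0.002, 0.026],
    [0.139, 0.012, 0.026],
    [0.137, 0.026, 0.026]
  ],
  "turn": [
    [0, 0, -0.13],
    [0, 0, -0.13],
    [0, 0, -0.13],
    [0, 0, -0.13],
    [0, 0, -0.13],
    [0, 0, -0.13],
    [0, 0, -0.13],
    [0, 0, -0.13]
  ]
}}

```text
clock: 2.1
position: [0.4983, 0.1092, 0.1253]
ee_rot: [0.725, 0.688, -0.0, 0.0]
ft_force: [0.4, -0.9, 0.5]
grip_width: 0.496
```

{"op": "move_arm", "data": {
  "claw": [0.5, 0.5, 0.5],
  "dp": [
    [0.133, 0.04, 0.027],
    [0, 0, 0],
    [0, 0, 0]
  ],
  "turn": [
    [0, 0, -0.13],
    [0, 0, 0],
    [0, 0, 0]
  ]
}}

```text
clock: 2.35
position: [0.5071, 0.1358, 0.1196]
ee_rot: [0.69, 0.724, -0.0, -0.001]
ft_force: [-0.3, -0.5, -0.6]
grip_width: 0.502
```

```bash
python3 -c "
from h import *
plan((-85,40,35),90,4)
im=shot('wrist','w1.png')
im=shot('scene','s1.png')
cv2.imwrite('pics/s1c.png',cv2.resize(im[110:290,220:450],None,fx=3.3,fy=3.3,interpolation=cv2.INTER_CUBIC))
"
```

```text
t 2.35 J mm [-84.   39.6 119.6] toolx az-jig 89.74 tilt [-0.09  0.06] F(jig) [-0.3 -0.5] -0.6 g 0.5
turn total deg [-0.1 -0.1 -0.3]
dp [[0.0, -0.001, 0.106], [0.001, -0.001, 0.106], [0.0, -0.001, 0.106], [0.001, -0.001, 0.105]]
turn [[-0.0, -0.0, -0.001], [-0.001, -0.0, -0.002], [-0.0, -0.001, -0.001], [-0.001, -0.0, -0.002]]
```

View pics/w1.png

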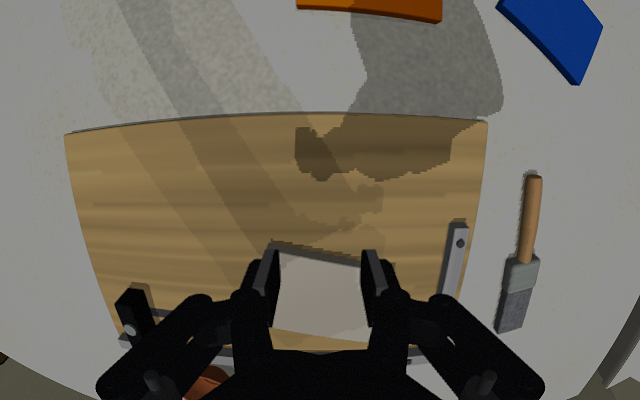

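View pics/s1c.png

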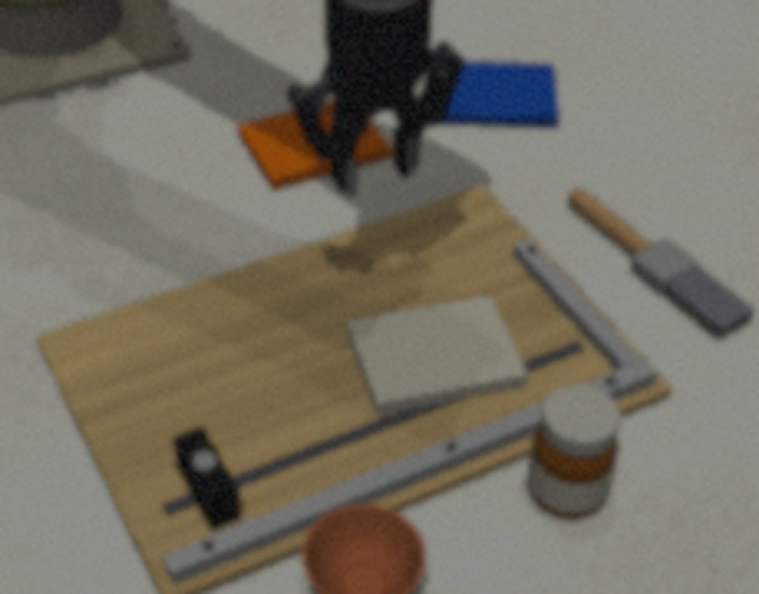

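The wrist view shows the tips at about (276,252) and (366,250), with the slab between them. I'll get the tip height from those rays.

```bash
python3 -c "
from h import *
i=cams.camera_info('wrist');M=i['tool_from_camera']
for u in [(277,250),(365,250),(250,288),(385,288)]:
    d=np.array(u)-[i['cx'],i['cy']]; r=np.hypot(*d); a=r/i['fx']; v=np.r_[d/r*np.sin(a),np.cos(a)]; v=M[:3,:3]@v; o=M[:3,3]
    for y in(-.011,.011):print(u,y,((o+v*(y-o[1])/v[1])*1e3).round(1))
"
```

```text
(277, 250) -0.011 [-21.3 -11.   -8.1]
(277, 250) 0.011 [-27.7  11.   32.8]
(365, 250) -0.011 [ 22.4 -11.   -8.3]
(365, 250) 0.011 [29.1 11.  32.5]
(250, 288) -0.011 [-28.3 -11.  -41.3]
(250, 288) 0.011 [-36.9  11.  -10.5]
(385, 288) -0.011 [ 26.3 -11.  -41.4]
(385, 288) 0.011 [ 34.2  11.  -10.6]
```

{"op": "move_arm", "data": {
  "claw": [0.5, 0.5, 0.5, 0.5, 0.5],
  "dp": [
    [0, 0, 0.105],
    [0, 0, 0.105],
    [0, 0, 0.105],
    [0, 0, 0.105],
    [0, 0, 0.025]
  ],
  "turn": [
    [0, 0, 0],
    [0, 0, 0],
    [0, 0, 0],
    [0, 0, 0],
    [0, 0, 0]
  ]
}}

```text
clock: 2.87
position: [0.506, 0.1318, 0.0287]
ee_rot: [0.692, 0.722, -0.002, -0.001]
ft_force: [-0.7, -0.3, -0.2]
grip_width: 0.498
```

```bash
python3 -c "
from h import *
state()
im=shot('scene','s2.png')
cv2.imwrite('pics/s2c.png',cv2.convertScaleAbs(cv2.resize(im[140:270,250:430],None,fx=4.3,fy=4.3,interpolation=cv2.INTER_CUBIC),alpha=1.6))
"
```

```text
t 2.87 J mm [-85.3  35.7  28.7] toolx az-jig 89.42 tilt [-0.21 -0.11] F(jig) [-0.7 -0.2] -0.2 g 0.5
```

View pics/s2c.png

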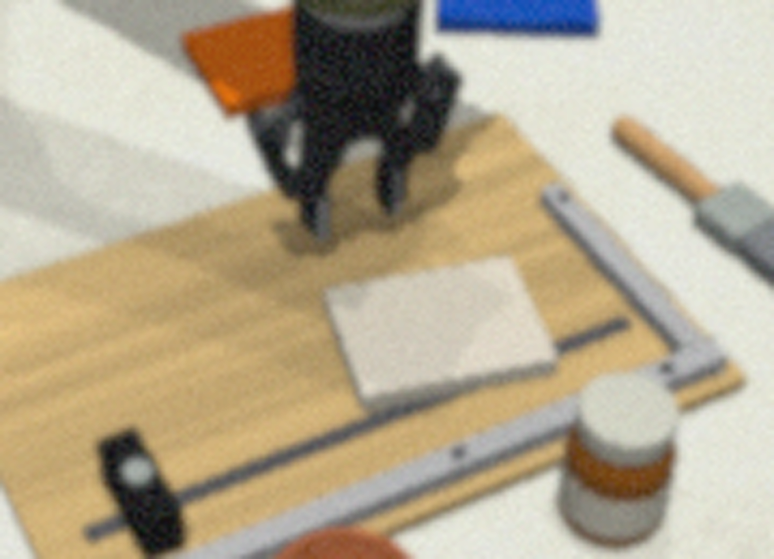

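The half-open tips sit about 8 mm above the TCP, since the ray hits x = ±21 as expected. So a TCP height of 12 mm puts the tips at about 20 mm, mid-slab.

{"op": "move_arm", "data": {
  "claw": [0.5, 0.5, 0.5, 0.5],
  "dp": [
    [0.02, 0, 0.04],
    [0, 0, 0.045],
    [0, 0, 0],
    [0, 0, 0]
  ],
  "turn": [
    [0, 0, -0.013],
    [0, 0, 0],
    [0, 0, 0],
    [0, 0, 0]
  ]
}}

```text
clock: 3.25
position: [0.5075, 0.1381, 0.0145]
ee_rot: [0.687, 0.726, -0.0, 0.0]
ft_force: [1.1, 0.6, 0.1]
grip_width: 0.494
```

```bash
python3 -c "
from h import *
plan((-35,40,12),90,6)
im=shot('wrist','w2.png')
"
```

```text
t 3.25 J mm [-83.5  41.9  14.5] toolx az-jig 90.17 tilt [ 0.   -0.01] F(jig) [1.2 0.5] 0.1 g 0.49
turn total deg [0.  0.  0.2]
dp [[-0.002, 0.04, 0.002], [-0.002, 0.04, 0.002], [-0.001, 0.041, 0.002], [-0.002, 0.04, 0.002], [-0.001, 0.041, 0.002], [-0.002, 0.04, 0.002]]
turn [[0.0, 0.0, 0.001], [0.0, 0.0, 0.001], [0.0, 0.0, 0.0], [0.0, 0.0, 0.001], [0.0, 0.0, 0.0], [0.0, 0.0, 0.001]]
```

View pics/w2.png

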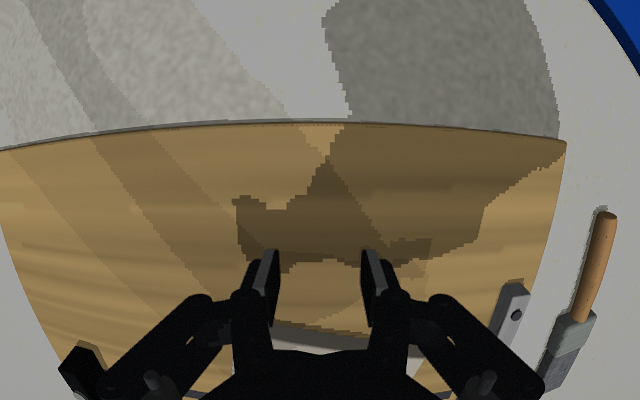

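The fingers are clear of the slab, whose near edge shows at row ~335. I'll lower the tool slightly and push.

{"op": "move_arm", "data": {
  "claw": [0.5, 0.5, 0.5, 0.5, 0.5, 0.5, 0.5, 0.5],
  "dp": [
    [0, 0.04, 0.01],
    [0, 0.04, 0.008],
    [0, 0.03, 0],
    [0, 0.02, 0],
    [0, 0.02, 0],
    [0, 0.02, 0],
    [0, 0.02, 0],
    [0, 0.02, 0]
  ],
  "turn": [
    [0, 0, 0],
    [0, 0, 0],
    [0, 0, 0],
    [0, 0, 0],
    [0, 0, 0],
    [0, 0, 0],
    [0, 0, 0],
    [0, 0, 0]
  ]
}}

```text
clock: 3.97
position: [0.5488, 0.1402, 0.0105]
ee_rot: [0.687, 0.726, -0.001, -0.0]
ft_force: [-5.3, -2.8, 2.4]
grip_width: 0.493
```

```bash
python3 -c "
from h import *
state()
im=shot('scene','s3.png')
cv2.imwrite('pics/s3c.png',cv2.convertScaleAbs(cv2.resize(im[140:270,250:430],None,fx=4.3,fy=4.3,interpolation=cv2.INTER_CUBIC),alpha=1.6))
"
```

```text
t 3.97 J mm [-42.1  41.8  10.5] toolx az-jig 90.17 tilt [-0.11 -0.06] F(jig) [-5.4 -2.6] 2.4 g 0.49
```

View pics/s3c.png

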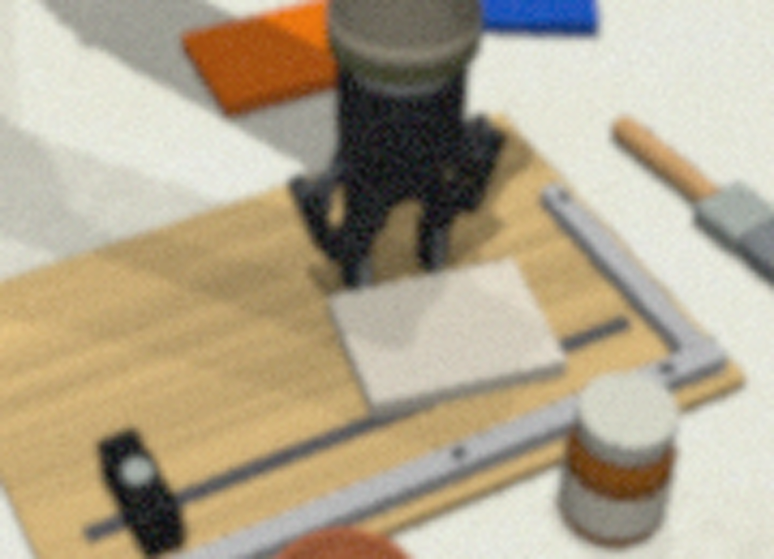

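Contact is made with both tips below the slab's top, and it is turning. The force is about 5 N. I'll continue.

{"op": "move_arm", "data": {
  "claw": [0.5, 0.5, 0.5, 0.5, 0.5, 0.5, 0.5],
  "dp": [
    [0, 0.02, 0],
    [0, 0.02, 0],
    [0, 0.02, 0],
    [0, 0.02, 0],
    [0, 0.02, 0],
    [0, 0.02, 0],
    [0, 0.02, 0]
  ],
  "turn": [
    [0, 0, 0],
    [0, 0, 0],
    [0, 0, 0],
    [0, 0, 0],
    [0, 0, 0],
    [0, 0, 0],
    [0, 0, 0]
  ]
}}

```text
clock: 4.6
position: [0.5778, 0.142, 0.0106]
ee_rot: [0.687, 0.726, 0.0, 0.0]
ft_force: [-1.9, -1.1, -1.3]
grip_width: 0.5
```

```bash
python3 -c "
from h import *
state()
im=shot('scene','s4.png')
cv2.imwrite('pics/s4c.png',cv2.convertScaleAbs(cv2.resize(im[140:270,250:430],None,fx=4.3,fy=4.3,interpolation=cv2.INTER_CUBIC),alpha=1.6))
"
```

```text
t 4.6 J mm [-13.1  42.   10.6] toolx az-jig 90.17 tilt [ 0.01 -0.  ] F(jig) [-1.9 -1. ] -1.3 g 0.5
```

View pics/s4c.png

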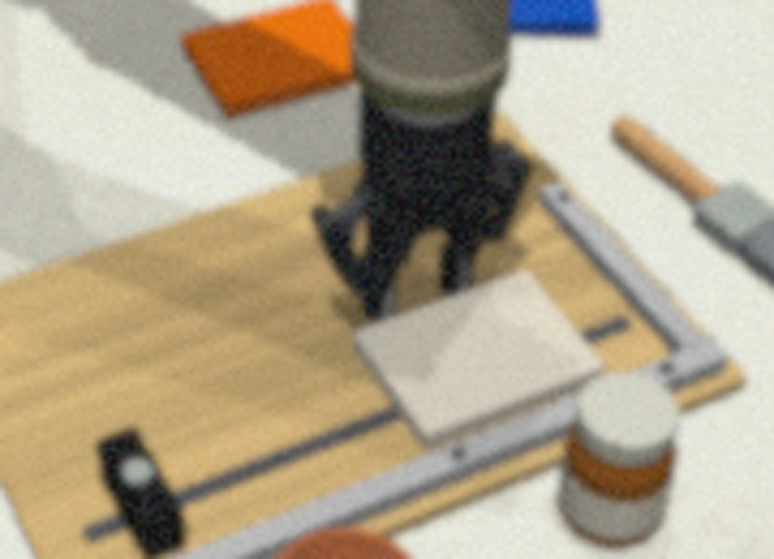

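The slab is now nearly parallel to the fence, with a gap of about 12 mm. I'll push the rest slowly, 2 mm per row.

{"op": "move_arm", "data": {
  "claw": [0.5, 0.5, 0.5, 0.5, 0.5],
  "dp": [
    [0, 0.01, 0],
    [0, 0.01, 0],
    [0, 0.01, 0],
    [0, 0.01, 0],
    [0, 0.01, 0]
  ],
  "turn": [
    [0, 0, 0],
    [0, 0, 0],
    [0, 0, 0],
    [0, 0, 0],
    [0, 0, 0]
  ]
}}

```text
clock: 5.07
position: [0.5874, 0.1428, 0.0107]
ee_rot: [0.687, 0.727, 0.0, -0.0]
ft_force: [-3.4, 0.1, 0.1]
grip_width: 0.501
```

{"op": "move_arm", "data": {
  "claw": [0.5, 0.5],
  "dp": [
    [0, 0.01, 0],
    [0, 0, 0]
  ],
  "turn": [
    [0, 0, 0],
    [0, 0, 0]
  ]
}}

```text
clock: 5.23
position: [0.5889, 0.143, 0.0106]
ee_rot: [0.687, 0.727, -0.0, -0.0]
ft_force: [-6.1, 0.4, 3.0]
grip_width: 0.504
```

```bash
python3 -c "
from h import *
state()
im=shot('scene','s5.png')
cv2.imwrite('pics/s5c.png',cv2.convertScaleAbs(cv2.resize(im[180:270,300:430],None,fx=6,fy=6,interpolation=cv2.INTER_CUBIC),alpha=1.6))
"
```

```text
t 5.23 J mm [-1.9 42.4 10.6] toolx az-jig 90.19 tilt [-0.07 -0.  ] F(jig) [-6.1  0.8] 3.0 g 0.5
```

View pics/s5c.png

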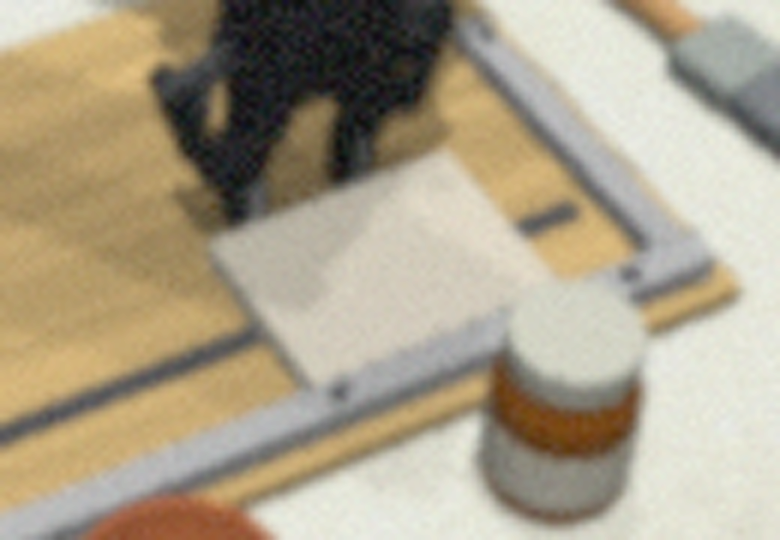

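The slab is against the fence or about to be, with the force starting to rise. I'll press in small steps until it rises clearly.

{"op": "move_arm", "data": {
  "claw": [0.5, 0.5],
  "dp": [
    [0, 0.01, 0],
    [0, 0, 0]
  ],
  "turn": [
    [0, 0, 0],
    [0, 0, 0]
  ]
}}

```text
clock: 5.45
position: [0.589, 0.143, 0.0105]
ee_rot: [0.687, 0.727, -0.002, -0.001]
ft_force: [-16.0, -1.8, 11.0]
grip_width: 0.5
```

{"op": "move_arm", "data": {
  "claw": [0.5, 0.5],
  "dp": [
    [0, 0.01, 0],
    [0, 0, 0]
  ],
  "turn": [
    [0, 0, 0],
    [0, 0, 0]
  ]
}}

```text
clock: 5.62
position: [0.589, 0.1431, 0.0104]
ee_rot: [0.687, 0.727, -0.004, -0.002]
ft_force: [-25.8, -3.9, 20.2]
grip_width: 0.501
```

It's seated: the TCP is stopped and the force has climbed to 26 N. I'll back off, raise, and check.

{"op": "move_arm", "data": {
  "claw": [0.5, 0.5, 0.5, 0.5, 0.5, 0.5, 0.5, 0.5],
  "dp": [
    [0, -0.02, 0],
    [0, -0.05, 0],
    [0, -0.1, 0],
    [0, -0.1, -0.1],
    [0, -0.1, -0.2],
    [0, 0, -0.2],
    [0, 0, -0.1],
    [0, 0, 0]
  ],
  "turn": [
    [0, 0, 0],
    [0, 0, 0],
    [0, 0, 0],
    [0, 0, 0],
    [0, 0, 0],
    [0, 0, 0],
    [0, 0, 0],
    [0, 0, 0]
  ]
}}

```text
clock: 6.28
position: [0.5241, 0.14, 0.1335]
ee_rot: [0.687, 0.726, 0.004, 0.003]
ft_force: [1.2, 0.2, 0.5]
grip_width: 0.502
```

```bash
python3 -c "
from h import *
state()
im=shot('scene','s6.png'); im2=shot('top','t6.png')
a=cv2.convertScaleAbs(cv2.resize(im[180:270,300:430],None,fx=4,fy=4,interpolation=cv2.INTER_CUBIC),alpha=1.6)
b=cv2.convertScaleAbs(cv2.resize(im2[120:250,200:420],None,fx=3.6,fy=3.6,interpolation=cv2.INTER_CUBIC),alpha=1.5)
cv2.imwrite('pics/s6c.png',a);cv2.imwrite('pics/t6c.png',b)
plan((55,-222,120),0,14)
"
```

```text
t 6.28 J mm [-66.8  42.9 133.5] toolx az-jig 90.17 tilt [0.55 0.06] F(jig) [1.2 0.2] 0.5 g 0.5
t 6.38 J mm [-69.   41.8 129. ] toolx az-jig 90.14 tilt [0.2 0. ] F(jig) [0.4 0.2] -0.5 g 0.5
turn total deg [ 0.2 -0.1 90.1]
dp [[-0.094, 0.044, 0.003], [-0.089, 0.054, 0.003], [-0.082, 0.064, 0.003], [-0.074, 0.073, 0.004], [-0.066, 0.081, 0.003], [-0.056, 0.087, 0.004], [-0.046, 0.093, 0.003], [-0.036, 0.098, 0.004]]
turn [[0.0, -0.0, 0.143], [0.0, -0.0, 0.143], [0.0, -0.0, 0.143], [0.0, -0.0, 0.143], [0.0, -0.0, 0.143], [0.0, -0.0, 0.143], [0.0, -0.001, 0.143], [0.0, -0.0, 0.143]]
dp [[-0.024, 0.101, 0.003], [-0.013, 0.104, 0.004], [-0.001, 0.104, 0.003], [0.01, 0.104, 0.004], [0.022, 0.102, 0.003], [0.034, 0.099, 0.003]]
turn [[0.0, -0.001, 0.143], [0.0, -0.0, 0.143], [0.001, -0.001, 0.143], [0.0, -0.0, 0.143], [0.001, -0.001, 0.144], [0.0, -0.0, 0.143]]
```

View pics/s6c.png

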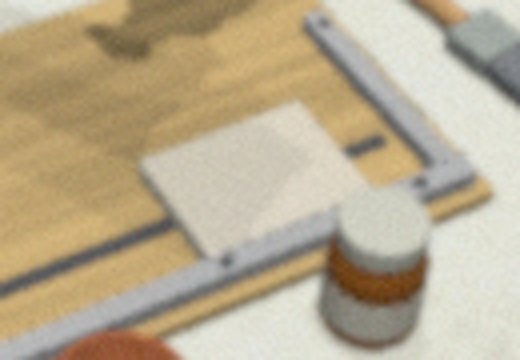

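View pics/t6c.png

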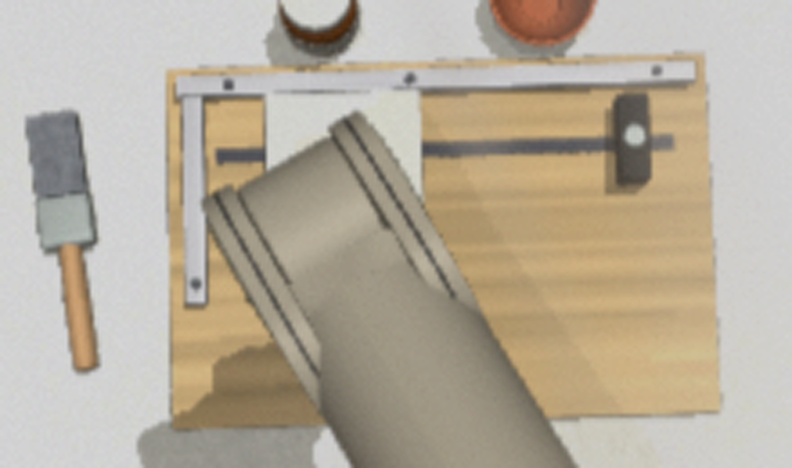

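Both views show the slab flush with the fence and parallel to it. Next I'll shut the fingers and go behind the jaw.

{"op": "move_arm", "data": {
  "claw": [0, 0, 0, 0, 0, 0, 0, 0],
  "dp": [
    [-0.094, 0.044, 0.003],
    [-0.089, 0.054, 0.003],
    [-0.082, 0.064, 0.003],
    [-0.074, 0.073, 0.003],
    [-0.066, 0.081, 0.003],
    [-0.056, 0.087, 0.003],
    [-0.046, 0.093, 0.003],
    [-0.036, 0.098, 0.003]
  ],
  "turn": [
    [0, 0, 0.143],
    [0, 0, 0.143],
    [0, 0, 0.143],
    [0, 0, 0.143],
    [0, 0, 0.143],
    [0, 0, 0.143],
    [0, 0, 0.143],
    [0, 0, 0.143]
  ]
}}

```text
clock: 7.05
position: [0.5995, -0.0089, 0.1215]
ee_rot: [0.935, 0.353, -0.001, -0.0]
ft_force: [-0.1, -0.1, -0.0]
grip_width: 0.003
```

{"op": "move_arm", "data": {
  "claw": [0, 0, 0, 0, 0, 0, 0],
  "dp": [
    [-0.024, 0.101, 0.003],
    [-0.013, 0.104, 0.003],
    [0, 0.104, 0.003],
    [0.01, 0.104, 0.003],
    [0.022, 0.102, 0.003],
    [0.034, 0.099, 0.003],
    [0, 0, 0]
  ],
  "turn": [
    [0, 0, 0.143],
    [0, 0, 0.143],
    [0, 0, 0.143],
    [0, 0, 0.143],
    [0, 0, 0.143],
    [0, 0, 0.143],
    [0, 0, 0]
  ]
}}

```text
clock: 7.63
position: [0.6592, -0.1232, 0.1172]
ee_rot: [1.0, 0.021, -0.001, 0.001]
ft_force: [-0.1, -1.1, 0.7]
grip_width: -0.003
```

```bash
python3 -c "
from h import *
plan((55,-222,28),0,4)
im=shot('scene','s7.png')
cv2.imwrite('pics/s7c.png',cv2.convertScaleAbs(cv2.resize(im[140:300,220:430],None,fx=3.6,fy=3.6,interpolation=cv2.INTER_CUBIC),alpha=1.6))
"
```

```text
t 7.63 J mm [  54.3 -227.1  117.2] toolx az-jig -0.58 tilt [-0.11 -0.15] F(jig) [-0.1 -1.1] 0.7 g -0.0
turn total deg [ 0.1  0.1 -0.6]
dp [[0.001, -0.007, 0.111], [0.001, -0.006, 0.112], [0.001, -0.007, 0.111], [0.001, -0.006, 0.112]]
turn [[0.001, 0.001, -0.003], [0.001, 0.0, -0.003], [0.001, 0.001, -0.003], [0.0, 0.0, -0.004]]
```

View pics/s7c.png

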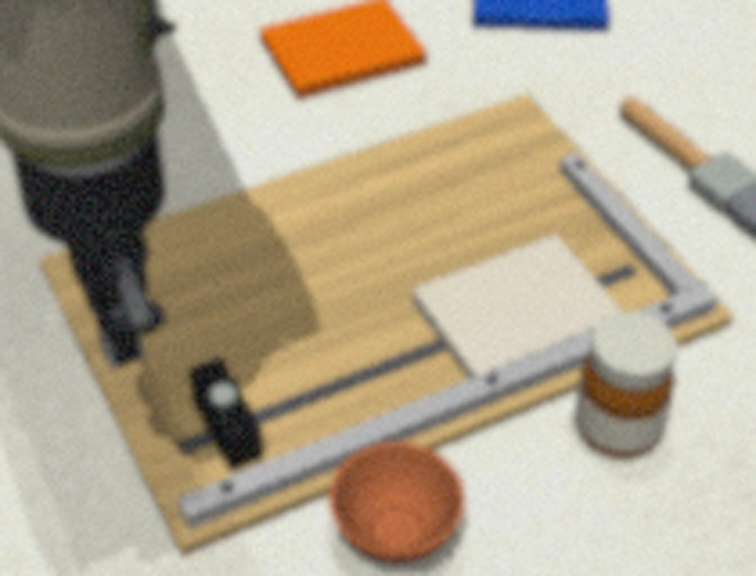

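{"op": "move_arm", "data": {
  "claw": [0, 0, 0, 0, 0, 0],
  "dp": [
    [0, -0.005, 0.11],
    [0, -0.005, 0.11],
    [0, -0.005, 0.11],
    [0, -0.005, 0.1],
    [0, 0, 0.02],
    [0, 0, 0]
  ],
  "turn": [
    [0, 0, -0.013],
    [0, 0, 0],
    [0, 0, 0],
    [0, 0, 0],
    [0, 0, 0],
    [0, 0, 0]
  ]
}}

```text
clock: 8.18
position: [0.6571, -0.1129, 0.0274]
ee_rot: [0.999, 0.033, -0.002, -0.001]
ft_force: [-0.6, -0.4, 0.8]
grip_width: 0.004
```

```bash
python3 -c "
from h import *
plan((55,-196,26),0,4)
im=shot('scene','s8.png')
cv2.imwrite('pics/s8c.png',cv2.convertScaleAbs(cv2.resize(im[170:300,220:350],None,fx=4.5,fy=4.5,interpolation=cv2.INTER_CUBIC),alpha=1.6))
"
```

```text
t 8.18 J mm [  52.7 -216.6   27.4] toolx az-jig 0.8 tilt [-0.21  0.05] F(jig) [-0.6 -0.4] 0.8 g 0.0
turn total deg [-0.1  0.2  0.8]
dp [[0.003, -0.026, 0.002], [0.003, -0.026, 0.002], [0.003, -0.026, 0.002], [0.003, -0.025, 0.001]]
turn [[-0.0, 0.001, 0.004], [-0.0, 0.001, 0.005], [-0.001, 0.001, 0.004], [-0.0, 0.002, 0.005]]
```

View pics/s8c.png

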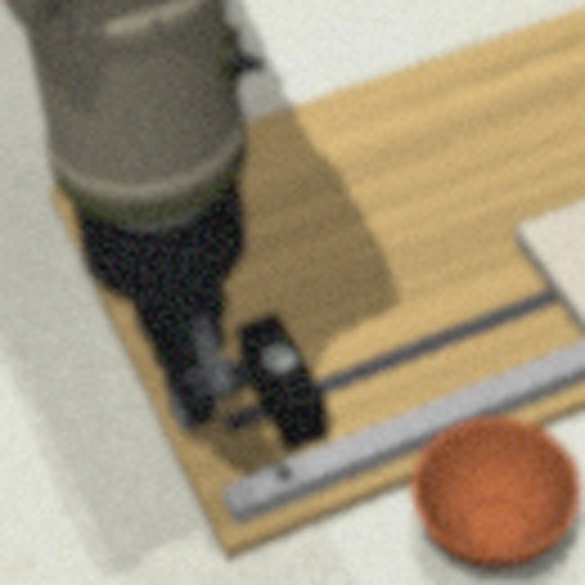

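The shut fingers are behind the jaw and centred on it. I'll start the push.

{"op": "move_arm", "data": {
  "claw": [0, 0, 0, 0, 0, 0, 0, 0],
  "dp": [
    [0.01, -0.04, 0],
    [0, -0.04, 0],
    [0, -0.025, 0],
    [0, -0.02, 0],
    [0, -0.03, 0],
    [0, -0.04, 0],
    [0, -0.04, 0],
    [0, -0.04, 0]
  ],
  "turn": [
    [0, 0, 0.018],
    [0, 0, 0],
    [0, 0, 0],
    [0, 0, 0],
    [0, 0, 0],
    [0, 0, 0],
    [0, 0, 0],
    [0, 0, 0]
  ]
}}

```text
clock: 8.9
position: [0.6579, -0.0586, 0.0299]
ee_rot: [1.0, 0.025, 0.0, 0.0]
ft_force: [1.6, -1.9, 1.8]
grip_width: 0.001
```

```bash
python3 -c "
from h import *
plan((55,-60,26),0,11)
im=shot('scene','s9.png')
cv2.imwrite('pics/s9c.png',cv2.convertScaleAbs(cv2.resize(im[170:300,220:400],None,fx=4.3,fy=4.3,interpolation=cv2.INTER_CUBIC),alpha=1.6))
"
```

```text
t 8.9 J mm [  56.4 -162.4   29.9] toolx az-jig -0.16 tilt [ 0.04 -0.03] F(jig) [ 1.5 -2. ] 1.8 g 0.0
turn total deg [ 0.  -0.  -0.2]
dp [[-0.001, -0.047, 0.002], [-0.001, -0.047, 0.002], [-0.001, -0.046, 0.002], [-0.001, -0.047, 0.002], [-0.001, -0.046, 0.002], [-0.001, -0.047, 0.002], [-0.0, -0.046, 0.001], [-0.001, -0.047, 0.002]]
turn [[0.0, -0.0, -0.0], [0.0, -0.0, -0.0], [0.0, -0.0, -0.0], [0.0, -0.0, -0.0], [0.0, -0.0, -0.0], [0.0, -0.0, -0.001], [0.0, -0.0, -0.0], [0.0, -0.0, -0.001]]
dp [[-0.0, -0.046, 0.001], [-0.001, -0.047, 0.002], [-0.0, -0.046, 0.001]]
turn [[0.0, -0.0, -0.0], [0.0, -0.0, -0.001], [0.001, -0.001, -0.0]]
```

View pics/s9c.png

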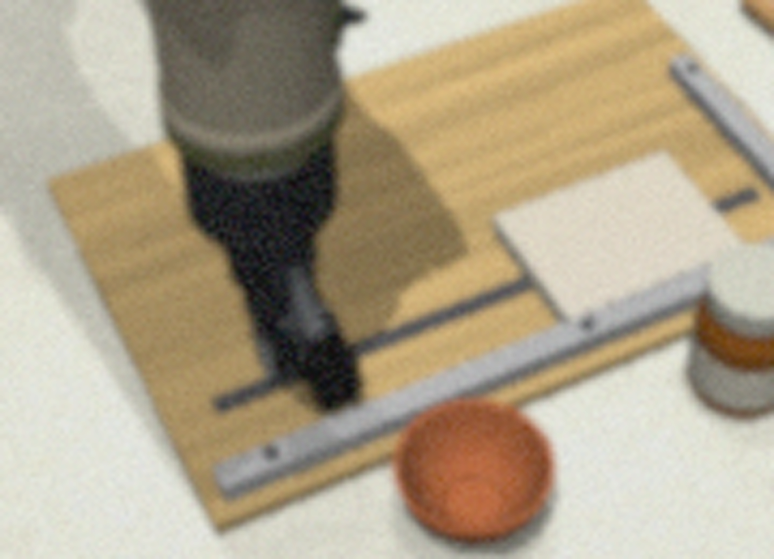

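The jaw is moving with about 2 N. I'll continue towards the slab.

{"op": "move_arm", "data": {
  "claw": [0, 0, 0, 0, 0, 0, 0, 0],
  "dp": [
    [0, -0.045, 0.005],
    [-0.005, -0.045, 0.005],
    [0, -0.045, 0.005],
    [0, -0.045, 0],
    [0, -0.045, 0],
    [0, -0.045, 0],
    [0, -0.045, 0],
    [0, -0.045, 0]
  ],
  "turn": [
    [0, 0, 0],
    [0, 0, 0],
    [0, 0, 0],
    [0, 0, 0],
    [0, 0, 0],
    [0, 0, 0],
    [0, 0, 0],
    [0, 0, 0]
  ]
}}

```text
clock: 9.62
position: [0.6528, 0.0138, 0.0262]
ee_rot: [1.0, 0.025, -0.0, 0.0]
ft_force: [1.0, -2.9, -2.4]
grip_width: 0.002
```

{"op": "move_arm", "data": {
  "claw": [0, 0, 0, 0, 0, 0, 0, 0],
  "dp": [
    [0, -0.03, 0],
    [0, -0.02, 0],
    [0, -0.02, 0],
    [0, -0.02, 0],
    [0, -0.02, 0],
    [0, -0.02, 0],
    [0, -0.02, 0],
    [0, -0.02, 0]
  ],
  "turn": [
    [0, 0, 0],
    [0, 0, 0],
    [0, 0, 0],
    [0, 0, 0],
    [0, 0, 0],
    [0, 0, 0],
    [0, 0, 0],
    [0, 0, 0]
  ]
}}

```text
clock: 10.28
position: [0.6512, 0.0471, 0.0265]
ee_rot: [1.0, 0.025, -0.0, 0.0]
ft_force: [-1.6, -2.8, -2.1]
grip_width: -0.001
```

```bash
python3 -c "
from h import *
plan((55,0,26),0,11)
im=shot('scene','s10.png')
cv2.imwrite('pics/s10c.png',cv2.convertScaleAbs(cv2.resize(im[160:290,260:440],None,fx=4.3,fy=4.3,interpolation=cv2.INTER_CUBIC),alpha=1.6))
"
```

```text
t 10.28 J mm [ 55.3 -56.6  26.5] toolx az-jig -0.16 tilt [-0.02 -0.01] F(jig) [-1.7 -2.7] -2.1 g -0.0
turn total deg [ 0.   0.  -0.2]
dp [[-0.0, -0.026, 0.0], [-0.0, -0.026, 0.0], [-0.0, -0.026, 0.0], [-0.0, -0.026, 0.0], [-0.0, -0.026, 0.0], [-0.0, -0.025, 0.0], [-0.0, -0.026, 0.0], [-0.0, -0.025, 0.001]]
turn [[0.0, 0.0, -0.0], [0.0, 0.0, -0.0], [0.0, 0.0, -0.0], [0.0, 0.0, -0.0], [0.0, 0.0, -0.0], [0.0, 0.0, -0.001], [0.0, 0.0, -0.0], [0.0, 0.0, -0.001]]
dp [[-0.001, -0.026, 0.0], [-0.0, -0.025, 0.001], [-0.001, -0.026, 0.0]]
turn [[0.0, 0.0, -0.0], [0.0, 0.0, -0.001], [0.0, 0.001, -0.0]]
```

View pics/s10c.png

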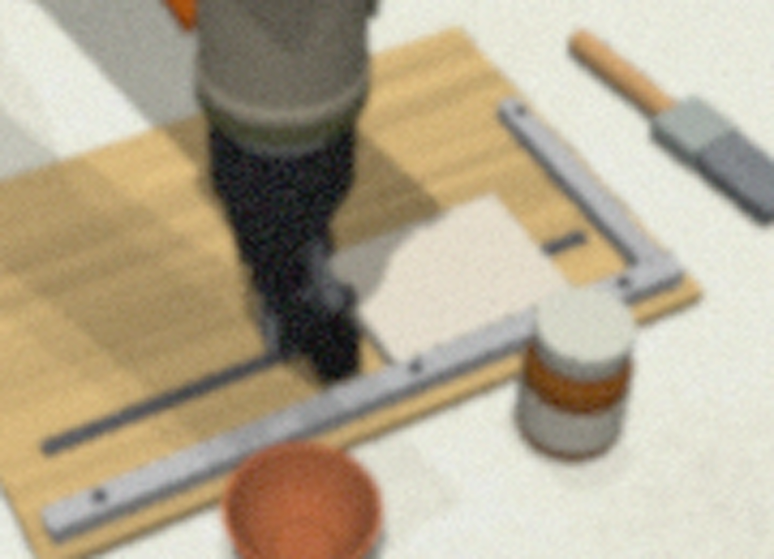

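The jaw face is just short of the slab, which is still against the fence. I'll push on slowly.

{"op": "move_arm", "data": {
  "claw": [0, 0, 0, 0, 0, 0, 0, 0],
  "dp": [
    [0, -0.015, 0],
    [0, -0.015, 0],
    [0, -0.015, 0],
    [0, -0.02, 0],
    [0, -0.02, 0],
    [0, -0.02, 0],
    [0, -0.02, 0],
    [0, -0.02, 0]
  ],
  "turn": [
    [0, 0, 0],
    [0, 0, 0],
    [0, 0, 0],
    [0, 0, 0],
    [0, 0, 0],
    [0, 0, 0],
    [0, 0, 0],
    [0, 0, 0]
  ]
}}

```text
clock: 11.0
position: [0.65, 0.074, 0.0266]
ee_rot: [1.0, 0.024, -0.0, 0.001]
ft_force: [-2.7, -8.1, 1.8]
grip_width: -0.001
```

```bash
python3 -c "
from h import *
state()
im=shot('scene','s11.png')
cv2.imwrite('pics/s11c.png',cv2.convertScaleAbs(cv2.resize(im[160:290,260:440],None,fx=4.3,fy=4.3,interpolation=cv2.INTER_CUBIC),alpha=1.6))
"
```

```text
t 11.0 J mm [ 55.5 -29.6  26.6] toolx az-jig -0.23 tilt [-0.02 -0.15] F(jig) [-3.1 -7.9] 1.8 g -0.0
```

View pics/s11c.png

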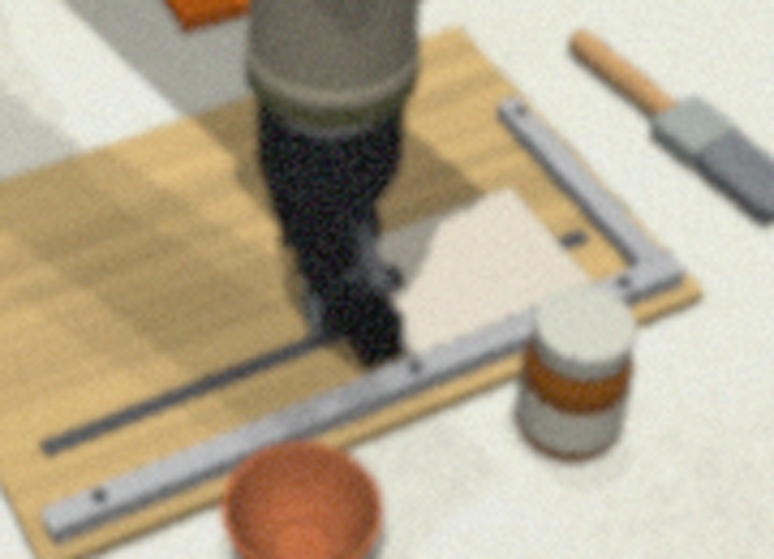

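The slab is sliding along the fence under the jaw with 8 N. I'll continue.

{"op": "move_arm", "data": {
  "claw": [0, 0, 0, 0, 0, 0, 0, 0],
  "dp": [
    [0, -0.02, 0],
    [0, -0.02, 0],
    [0, -0.02, 0],
    [0, -0.02, 0],
    [0, -0.015, 0],
    [0, -0.015, 0],
    [0, -0.01, 0],
    [0, -0.01, 0]
  ],
  "turn": [
    [0, 0, 0],
    [0, 0, 0],
    [0, 0, 0],
    [0, 0, 0],
    [0, 0, 0],
    [0, 0, 0],
    [0, 0, 0],
    [0, 0, 0]
  ]
}}

```text
clock: 11.72
position: [0.6487, 0.1001, 0.0267]
ee_rot: [1.0, 0.024, -0.0, 0.001]
ft_force: [-3.0, -8.1, 1.3]
grip_width: -0.001
```

{"op": "move_arm", "data": {
  "claw": [0, 0, 0],
  "dp": [
    [0, -0.01, 0],
    [0, -0.01, 0],
    [0, 0, 0]
  ],
  "turn": [
    [0, 0, 0],
    [0, 0, 0],
    [0, 0, 0]
  ]
}}

```text
clock: 11.97
position: [0.6484, 0.1046, 0.0266]
ee_rot: [1.0, 0.025, -0.0, 0.001]
ft_force: [-2.4, -7.4, 0.9]
grip_width: -0.001
```

```bash
python3 -c "
from h import *
state()
im=shot('scene','s12.png')
cv2.imwrite('pics/s12c.png',cv2.convertScaleAbs(cv2.resize(im[160:290,260:440],None,fx=4.3,fy=4.3,interpolation=cv2.INTER_CUBIC),alpha=1.6))
"
```

```text
t 11.97 J mm [55.5  1.  26.6] toolx az-jig -0.2 tilt [-0.02 -0.12] F(jig) [-2.8 -7.3] 0.9 g -0.0
```

View pics/s12c.png

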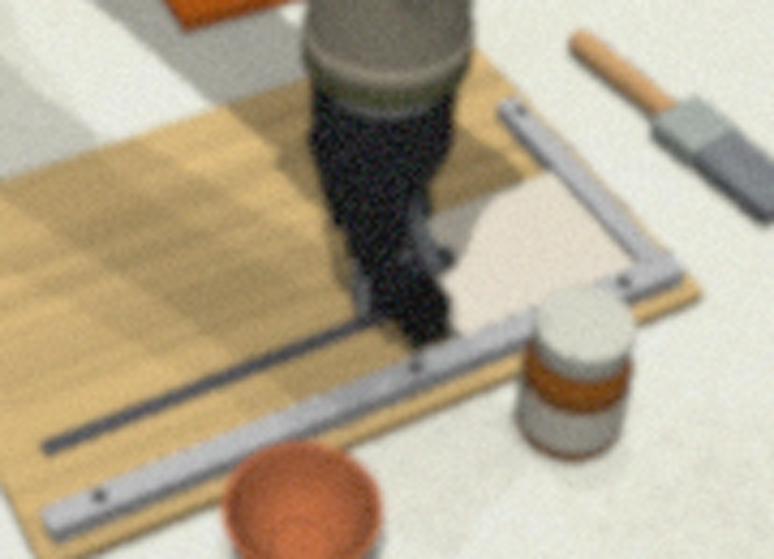

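A few millimetres remain.

{"op": "move_arm", "data": {
  "claw": [0, 0, 0],
  "dp": [
    [0, -0.01, 0],
    [0, -0.01, 0],
    [0, 0, 0]
  ],
  "turn": [
    [0, 0, 0],
    [0, 0, 0],
    [0, 0, 0]
  ]
}}

```text
clock: 12.27
position: [0.6482, 0.1085, 0.0266]
ee_rot: [1.0, 0.025, -0.0, 0.001]
ft_force: [-2.4, -7.2, 1.6]
grip_width: -0.002
```

{"op": "move_arm", "data": {
  "claw": [0, 0, 0],
  "dp": [
    [0, -0.01, 0],
    [0, 0, 0],
    [0, 0, 0]
  ],
  "turn": [
    [0, 0, 0],
    [0, 0, 0],
    [0, 0, 0]
  ]
}}

```text
clock: 12.52
position: [0.6483, 0.1084, 0.0267]
ee_rot: [1.0, 0.024, -0.0, 0.002]
ft_force: [-5.2, -11.4, 4.5]
grip_width: -0.0
```

{"op": "move_arm", "data": {
  "claw": [0, 0, 0],
  "dp": [
    [0, -0.01, 0],
    [0, -0.01, 0],
    [0, 0, 0]
  ],
  "turn": [
    [0, 0, 0],
    [0, 0, 0],
    [0, 0, 0]
  ]
}}

```text
clock: 12.77
position: [0.6482, 0.1085, 0.0267]
ee_rot: [1.0, 0.023, -0.001, 0.005]
ft_force: [-6.3, -22.1, 8.6]
grip_width: -0.002
```

```bash
python3 -c "
from h import *
state()"
```

```text
t 12.77 J mm [55.5  4.9 26.7] toolx az-jig -0.43 tilt [-0.08 -0.52] F(jig) [ -7.5 -21.7] 8.6 g -0.0
```

The TCP stopped at jig y = 4.9 (predicted 5) and the force rose to 22 N, so the slab is home. I'll retreat straight back, up, and away.

{"op": "move_arm", "data": {
  "claw": [0, 0, 0, 0, 0, 0, 0, 0],
  "dp": [
    [0, 0.03, 0],
    [0, 0.08, 0],
    [0, 0.15, 0],
    [0, 0.15, -0.05],
    [-0.05, 0.1, -0.2],
    [-0.1, 0.1, -0.2],
    [-0.1, 0.1, -0.2],
    [-0.1, 0.1, -0.15]
  ],
  "turn": [
    [0, 0, 0],
    [0, 0, 0],
    [0, 0, 0],
    [0, 0, 0],
    [0, 0, 0],
    [0, 0, 0],
    [0, 0, 0],
    [0, 0, 0]
  ]
}}

```text
clock: 13.43
position: [0.5931, -0.04, 0.1736]
ee_rot: [1.0, 0.026, 0.002, -0.001]
ft_force: [0.4, -0.3, 0.2]
grip_width: 0.003
```

{"op": "move_arm", "data": {
  "claw": [0, 0, 0, 0, 0, 0],
  "dp": [
    [-0.1, 0.15, -0.02],
    [-0.1, 0.15, 0],
    [-0.1, 0.15, 0],
    [-0.05, 0.1, 0],
    [0, 0, 0],
    [0, 0, 0]
  ],
  "turn": [
    [0, 0, 0],
    [0, 0, 0],
    [0, 0, 0],
    [0, 0, 0],
    [0, 0, 0],
    [0, 0, 0]
  ]
}}

```text
clock: 13.93
position: [0.5286, -0.1552, 0.1756]
ee_rot: [1.0, 0.024, 0.001, 0.0]
ft_force: [1.3, 0.6, 0.6]
grip_width: 0.001
```

```bash
python3 -c "
from h import *
state()
im=shot('scene','s13.png'); im2=shot('top','t13.png')
cv2.imwrite('pics/s13c.png',cv2.convertScaleAbs(cv2.resize(im[160:290,260:450],None,fx=4.2,fy=4.2,interpolation=cv2.INTER_CUBIC),alpha=1.6))
cv2.imwrite('pics/t13c.png',cv2.convertScaleAbs(cv2.resize(im2[100:250,200:420],None,fx=3.6,fy=3.6,interpolation=cv2.INTER_CUBIC),alpha=1.4))
f=[proj('top',toW(*p))[0].round(1) for p in [(100,40,27),(100,160,27),(10,160,27),(10,40,27),(55,40,47)]]
print(f)
"
```

```text
t 13.93 J mm [ -77.9 -252.2  175.6] toolx az-jig -0.25 tilt [ 0.11 -0.01] F(jig) [1.4 0.5] 0.6 g 0.0
[array([299.2, 144.9]), array([255.8, 146.2]), array([256.4, 178.5]), array([300.1, 177.1]), array([299.4, 159.7])]
```

View pics/s13c.png

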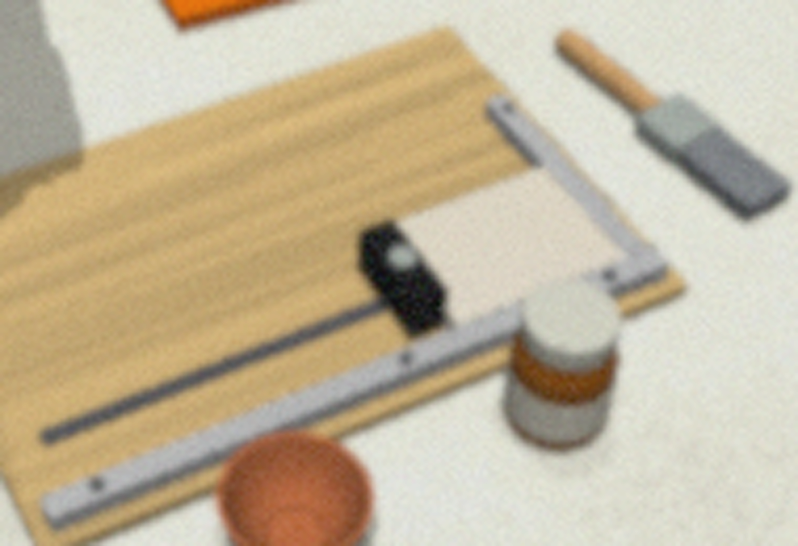

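View pics/t13c.png

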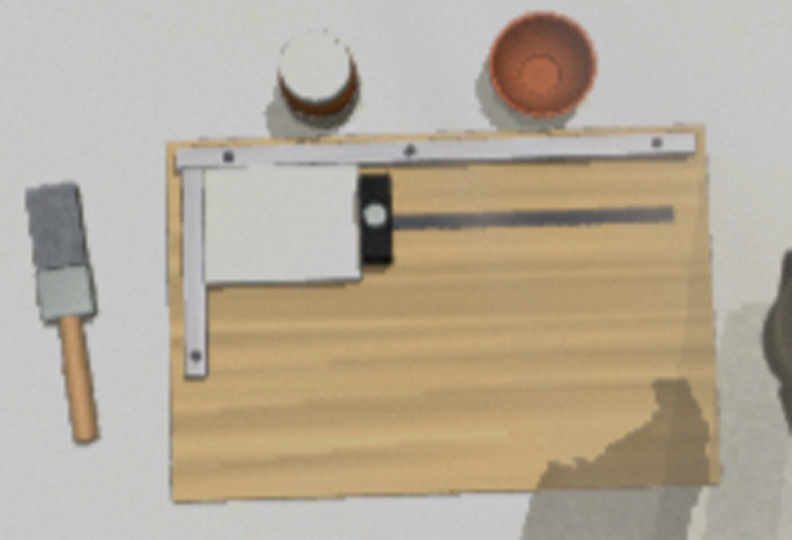

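Both views show the slab flush in the corner. Its near-left corner is at pixel (256.7, 178.4), against (256.4, 178.5) predicted for home. The jaw is touching it, and the jar, bowl and brush haven't moved.

```bash
python3 -c "
from workcell import manip
print(manip.hand_in())"
```

```text
the job is handed in; nothing more can be done
None
```

The slab is home in the jig's corner and the jaw is resting against it. I handed the job in at about 14 s of the 48 s allowed; no verdict was reported.

- **Slab to the fence:** I used the half-open fingers as a two-point pusher. This squared the slab (it was turned about 12°) and pressed it flush against the far fence, with the force reaching 26 N sideways and 20 N vertically when it seated.
- **Jaw to the slab:** I shut the fingers and pushed the jaw from behind. It drove the slab along the fence to the end stop. The arm stopped at jig y = 4.9 mm, against 5 mm predicted for home, and the force rose to 22 N.
- **Last checks:** After I backed the robot off, both the scene and top views showed the slab flush with the fence and stop, with the jaw touching it. The one slab corner I compared was within about 0.3 px (roughly 1 mm) of its home position. The jar, bowl and brush looked unmoved by eye. The robot is clear of everything, with the tool about 175 mm above the table and off the far end of the board.

No check failed or disagreed. Camera calibration limits all the visual checks to about 2 mm.

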